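Lock the soil tester's battery cover with a scraper blade

TASK

Lock the battery cover of the grey soil tester: with the narrow orange-handled scraper's blade in the slot of the brass fastener, push the fastener in against its spring without forcing it and turn it clockwise all the way from the red mark to the green mark, then let it spring out again. Hang the orange scraper back upright in the wooden rack, and leave the wide scraper and everything else as they are; touch the tester with the scraper only.

Things in the scene. Friction and masses are not known exactly. Their poses are not given: they have to be found in the camera images.
- tester: Grey console, fixed, 220 (x) x 200 (y) mm. Origin: underside centre; z up, -x its front, which faces about the robot's left (+y). From a 50 mm high front edge a panel rises at 30 deg toward +x to a level 70 mm ledge, 137 mm high. Mid-panel: grey collar round the fastener, 86 mm outside, 66 inside, 24 tall. Red dot on its rim up-slope (open); green dot 90 deg clockwise seen facing the panel (toward -y): locked.
- fastener_axis (a point): Fixed point on the fastener's axis, level with its outer face when sprung out (22 mm off the panel, 2 mm below the collar's rim). Axes: the tester's, not tilted. The fastener's axis leans 30 deg from vertical to the tester's front: out of the panel it points (-0.5, 0, 0.866) in these axes.
- fastener_slot (a point): Centre of the slot's floor in the brass fastener; moves and turns with it. z: out of the panel along the fastener's axis; x: along the slot. The fastener is a 63 mm disc; the slot is straight, 46 mm long with closed ends, 7 mm wide, 10 mm deep from outer face to floor. A small red dot on the face marks the slot's +x end.
- fastener_push (a joint): How far the fastener is pushed in along its axis, m: 0 = sprung out, 0.009 = hard stop. Spring: about 6.5 N to start, 14 N at the stop. A bayonet inside lets it turn from about 0.5 to 1.45 rad only while pushed in 5.5 mm or more; past 1.45 rad it springs out when let go.
- fastener_turn (a joint): Turn of the fastener, rad, growing clockwise seen facing the panel: 0 = slot along the slope (its +x at the red mark), 1.57 = locked (+x at the green mark); stops at 0 and 1.75. Starts between 0 and 0.4. Stiff (about 0.12 N m) and stays where it is left.
- scraper_narrow: Orange-handled scraper, 160 mm long, about 160 g. Origin: middle of its steel collar's underside; z up the handle, x across the blade, y through its thickness. Blade 38 (x) x 4 (y) mm, z 0 to -60 mm. Collar 50 x 24, z 0 to 12. Flat-sided handle 30 (x) x 24 (y), z 12 to 100: grasp across y near z = 60. At start its collar rests on the rack's top, blade hanging in a slot.
- blade_tip (a point): Middle of the end edge of the orange scraper's blade, 60 mm below its origin; axes as the scraper's.
- scraper_wide: Scraper with black handle, same shape but with a 54 mm wide blade, too wide for the fastener. Hangs in the rack's other slot; which slot is whose varies. To be left alone.
- rack: Fixed wooden rack block, 80 mm (x) by 180 mm (y), 72 mm high. Origin: centre of its underside. Two slots through its top at y = +42 and -42 mm, each 64 mm long (along y), 10 mm wide (along x), right through to the table. The scrapers hang with their blade width along the rack's y.
- earth_block: Loose brown earth block 115 (x) x 55 (y) x 52 mm, between rack and tester; origin: centre of underside. A bystander.
- sample_puck: Loose brown earth puck, 66 mm diameter, 28 mm high; origin: centre of underside. A bystander.
- trowel: Loose spatula with dark wooden handle lying behind the task's things. A bystander.
- brush: Loose brush lying at the left. A bystander.
- jar: Loose jar, 68 mm diameter, 85 mm high, at the right; origin: centre of underside. A bystander.
- tin: Loose tin, 52 mm diameter, 55 mm high, standing on the tester's rear ledge; origin: centre of underside. A bystander.

How it is judged:
By the outcome, as a careful person would: the job done as asked, in the order asked, and still so for the second after the job is handed in, with the robot touching nothing.
It also fails if it takes over 64 s, if anything falls off the work surface, if the arm or the gripper's body presses on something with over 40 N, if the wrist force passes 120 N, or if a joint passes its speed limit or range.

ROBOT

A 7-joint arm with a two-finger parallel gripper is mounted at the origin on the work surface. World frame = base frame: x ahead of the robot, y to its left, z up, the work surface at z = 0. Lengths are in mm, angles in rad, forces in N, time in s.
With the tool pointing down it reaches from about 400 to 850 mm from the base axis. Payload 10.4 kg.
Tool frame: the origin (TCP) lies between the finger pads; the fingertips stand 14 mm ahead of it and the grasp point (between the pads) lies 5 mm behind it; z points along the fingers, y is the line along which they close (so a half turn about z gives the same grasp; the last joint's range is limited). The gripper opens to 85 mm and grips with 20 to 120 N. Pads are 22 mm wide; open, the fingers measure 114 mm over their backs; the gripper's body (76 mm by 85 mm) begins 54 mm behind the grasp point. The pads swing forward as they close: fully open they stand 13 mm farther back than shut.
Start: joints at [-1.311, 0.332, -0.065, 1.46, 0.022, 1.35, -0.088], TCP at [174.39, 600.198, 245.338] pointing down, gripper open.
Joint ranges: [-2.6, 2.6], [-0.5, 2.12], [-1.47, 1.34], [0.16, 2.42], [-1.27, 4.41], [0.06, 2.06], [-2.6, 2.6]. Speed limits (rad/s): [2.22, 2.22, 2.79, 2.79, 3.14, 3.14, 3.14].

INTERFACE

Orientations are given as a unit quaternion [x, y, z, w].
In Python, from plant import monitor, imaging, finish_job, silhouettes, pinpoint gives the robot as it stands.
- The arm moves only by the tool send_rows, never from a script. Its argument "increments" is a list of rows, each a list of 7 numbers: the gripper command: -1 is shut, 1 is fully open, values between are in proportion, then the shift along the tool's x, y, z in cm, then the turn, a rotation vector about the tool's x, y, z in degrees. In form: [[hand, x, y, z, ax, ay, az], ...]. A call has 1 to 12 rows; each row shifts and turns the commanded pose from where the row before left it, along the tool's axes as they then stand; what a row does not reach is not made up. A row lasts 1/8 s, in which the tool goes at most 62.5 mm and 10.7 degrees, less where a joint would pass 70% of its speed; a pose out of reach is approached as far as the arm can. A call is refused whole if a number of a shift passes 6.25 or a number of a turn 10.7, either way. A call with a gripper value outside its range is refused whole. The fingers move at their own pace and stop on an object; the grip force is fixed at half the most. Time passes only in rows, so rows that do not move let the fingers close. It gives the time, the measured TCP pose, the force, the opening and the grip force at its end, in the units of the state.
- monitor.sense(): the state, without advancing time (a new reading comes with each control period).
- imaging.read_camera(name): name is "side" or "top"; returns (picture, depth): 420x560x3 uint8, blue, green, red; 420x560 float32, mm along the optical axis (not along the pixel's ray), 0 where there is no reading.
- imaging.camera_params(name): a dict with "fx", "fy", "cx", "cy" (pixels), "view" (4x4, takes a point from world to camera coordinates). Camera axes: x right, y up, looking along -z (the intrinsics and any distortion apply to the point x, -y, -z); pixel columns grow to the right and rows downward; lengths in mm; the calibration is good to about 2 mm. A picture is of the moment at which its call begins. camera_params takes no time and is no camera call.
- finish_job(): hands the job in; it is judged then, once.
Trained networks look in the newest picture that a camera, given by its name, has taken for a name from the list of things; names that differ only in an ending like _2 or _b are one class to them, and where a whole thing is asked for, a point or a joint stands for the part that bears it (a point fixed in the world has none). Each returns a list of dicts, best first, with "confidence" (0 to 1); they miss things now and then, are a little off and sometimes report something else, mostly with a low value. They report only what shows in the picture. A call takes as long as a camera call.
- silhouettes(camera, query): "mask" (420x560 bool, what is visible of it).
- pinpoint(camera, query): "position" ([x, y, z] in mm, in the coordinates of the camera as it stood for that picture, good to about 4 mm: a listed point, or the origin of a listed thing).
The state is a dict: "time_s": time; "qpos": joint angles; "joint_vel": joint speeds; "joint_efforts": joint torques, N m; "ee_pos": TCP position; "ee_rot": TCP orientation; "contact_force": force on the tool from outside, world axes, zero at the start; "ft_torque": the same for the moment, N m; "width": finger opening in mm; "finger_force": force on a finger pad.
Only numpy, scipy, OpenCV 4.12 (cv2) and the standard library are available. Lean on these libraries where they do the work, as an engineer would, in place of code of your own. Each camera call takes 0.05 s, during which the arm holds its last target. There are 200 camera calls.

## Working session

There is one attempt and no reset: what is moved stays moved. The work goes in short steps, Python scripts to look and compute and a tool call to move; the robot and the scene stay as the last step left them, time stands still between calls to the robot, and variables do not carry over. Pictures are saved under pics/ and viewed, at most 10 in all, crops included, and the job is handed in when it is done.

Besides the shell and the picture viewer there is one more tool, called after "Emit:" by a JSON object that holds its "name" and its "arguments". send_rows: Moves the arm, as the interface text tells. Its arguments: {"type":"object","properties":{"increments":{"type":"array","items":{"type":"array","items":{"type":"number"}}}},"required":["increments"]}

```bash
ls; mkdir -p pics; cat > h.py <<'E'
import numpy as np, cv2
from scipy.spatial.transform import Rotation as R
from plant import monitor, imaging, finish_job, silhouettes, pinpoint
def w(cam,p):
    V=np.array(imaging.camera_params(cam)["view"]); return (np.linalg.inv(V)@np.r_[p,1])[:3]
def cloud(cam,d):
    c=imaging.camera_params(cam); v,u=np.mgrid[:d.shape[0],:d.shape[1]]
    P=np.stack([(u-c["cx"])/c["fx"]*d,-(v-c["cy"])/c["fy"]*d,-d,np.ones_like(d)],-1)
    return (P@np.linalg.inv(np.array(c["view"])).T)[...,:3]
E
python3 - <<'E'
from h import *
s=monitor.sense(); print(s)
ims=[]
for c in("side","top"):
    p,d=imaging.read_camera(c); cv2.imwrite(f"pics/{c}0.png",p); np.save(f"{c}d.npy",d)
    cp=imaging.camera_params(c); print(c,{k:np.round(v,3).tolist() for k,v in cp.items()})
    for n in "tester fastener_axis fastener_slot scraper_narrow blade_tip scraper_wide rack earth_block sample_puck jar tin".split():
        r=pinpoint(c,n); print(n,[(round(x["confidence"],2),w(c,x["position"]).round(1).tolist()) for x in r[:2]])
E
```

```text
pics
{'time_s': 0.0, 'qpos': array([-1.31061339,  0.33285042, -0.06471536,  1.46096101,  0.02163783,
        1.34989762, -0.08854414]), 'joint_vel': array([-1.77671434e-03, -4.42926550e-04,  5.42564114e-04,  1.10602133e-03,
       -2.13721669e-06,  6.08945067e-07, -1.18397427e-04]), 'joint_efforts': array([ 2.38520588e-04, -6.25443077e+01,  4.97620110e-02, -3.91622257e+01,
        1.64012419e-02,  9.57601180e-03,  2.33903376e-05]), 'ee_pos': array([174.29962946, 599.82601492, 244.51996353]), 'ee_rot': array([ 1.40920747e-01,  9.90020626e-01, -7.07981298e-04, -5.07605627e-05]), 'contact_force': array([-0.28656465, -0.61799937,  0.80243076]), 'ft_torque': array([0.05687022, 0.02258245, 0.01852804]), 'finger_force': 0.0, 'width': 85.3933778753178}
side {'fx': 544.105, 'fy': 544.105, 'cx': 278.429, 'cy': 211.793, 'view': [[-0.988, -0.157, -0.006, 596.891], [0.095, -0.628, 0.773, -131.618], [-0.125, 0.762, 0.635, -1731.069], [0.0, 0.0, 0.0, 1.0]]}
tester [(0.82, [516.5, -241.7, 0.9])]
fastener_axis [(0.83, [519.0, -196.5, 112.5])]
fastener_slot [(0.77, [524.2, -200.3, 104.8])]
scraper_nar
[... 379 characters left out ...]
': 459.065, 'fy': 459.065, 'cx': 274.16, 'cy': 207.795, 'view': [[-0.02, -1.0, 0.002, 21.82], [0.996, -0.02, 0.088, -595.695], [-0.087, 0.004, 0.996, -1358.597], [0.0, 0.0, 0.0, 1.0]]}
tester [(0.93, [508.1, -241.2, 0.8])]
fastener_axis [(0.96, [515.9, -198.1, 116.6])]
fastener_slot [(0.57, [511.3, -203.1, 103.5])]
scraper_narrow [(0.43, [513.6, 242.0, 73.5])]
blade_tip [(0.45, [509.3, 240.7, 13.1])]
scraper_wide [(0.64, [480.5, 159.7, 75.5])]
rack [(0.59, [496.0, 196.6, -3.2])]
earth_block [(0.83, [455.1, -7.0, -3.1])]
sample_puck [(0.58, [646.1, 15.3, -0.7]), (0.42, [496.8, 199.5, -3.6])]
jar [(0.9, [406.4, -515.4, 4.6]), (0.36, [534.1, -322.5, 130.9])]
tin [(0.75, [534.0, -321.0, 135.4])]
```

View pics/side0.png

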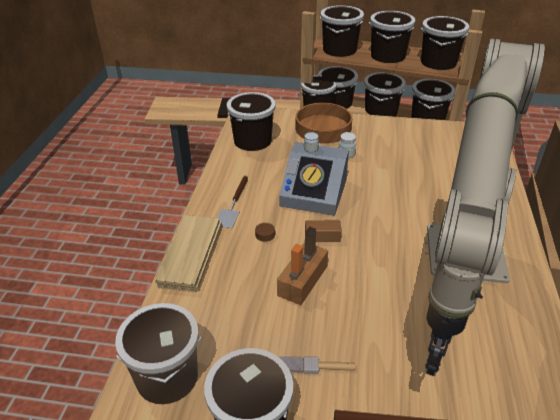

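View pics/top0.png

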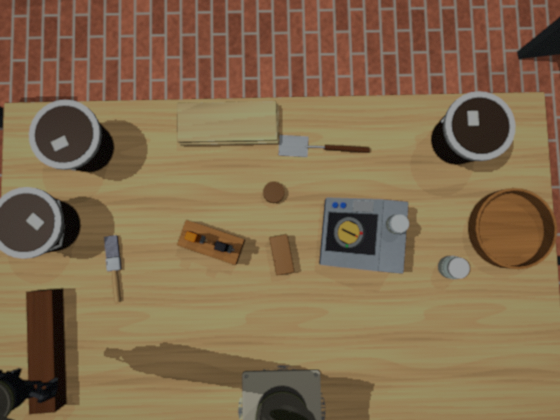

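```bash
python3 - <<'E'
from h import *
for c in("side","top"):
    p,d=imaging.read_camera(c); C=cloud(c,d)
    for n in "rack scraper_narrow scraper_wide tester fastener_slot".split():
        r=silhouettes(c,n)
        for x in r[:2]:
            m=x["mask"]; v,u=np.where(m); P=C[m&(d>0)]
            print(c,n,round(x["confidence"],2),m.sum(),"uv",u.min(),u.max(),v.min(),v.max(),"pct5/50/95",np.percentile(P,[3,50,97],axis=0).round(0).tolist())
            if n=="rack":
                T=P[abs(P[:,2]-72)<6]; b=cv2.minAreaRect(T[:,:2].astype(np.float32)); print("racktop",b,np.median(T[:,2]))
            if n.startswith("scr"):
                for lo,hi in((74,86),(90,150),(165,180)):
                    T=P[(P[:,2]>lo)&(P[:,2]<hi)]
                    if len(T)>5: print("  z",lo,hi,len(T),T.mean(0).round(1), cv2.minAreaRect(T[:,:2].astype(np.float32)))
            if n=="tester":
                T=P[abs(P[:,2]-137)<4]; print("ledge",cv2.minAreaRect(T[:,:2].astype(np.float32)),np.median(T[:,2]))
    np.save(c+"C.npy",C)
E
```

```text
side rack 0.43 3877 uv 279 348 142 214 pct5/50/95 [[413.0, -332.0, 11.0], [508.0, -197.0, 95.0], [612.0, -126.0, 140.0]]
racktop ((478.4525146484375, -200.06173706054688), (280.810791015625, 153.59112548828125), 33.17157745361328) 71.9913900567974
side scraper_narrow 0.96 362 uv 290 303 245 278 pct5/50/95 [[499.0, 228.0, 80.0], [514.0, 248.0, 128.0], [529.0, 259.0, 174.0]]
  z 74 86 49 [514.3 249.3  81.6] ((514.4821166992188, 239.60244750976562), (53.945194244384766, 24.30644416809082), 70.21283721923828)
  z 90 150 183 [513.  246.6 120.2] ((512.9608154296875, 243.6419219970703), (32.24407958984375, 31.798871994018555), 8.695555686950684)
  z 165 180 72 [514.8 242.1 171.1] ((514.3438720703125, 239.77194213867188), (29.135395050048828, 23.653953552246094), 70.73121643066406)
side scraper_wide 0.77 303 uv 304 316 227 260 pct5/50/95 [[471.0, 146.0, 77.0], [484.0, 170.0, 128.0], [497.0, 180.0, 174.0]]
  z 74 86 41 [484.9 169.2  81.8] ((481.5915222167969, 158.9356231689453), (52.529911041259766, 20.8222713470459), 60.565189361572266)
  z 90 150 147 [483.  167.9 119.7] ((478.2599792480469,
[... 2217 characters left out ...]
477.1501770019531, 138.39718627929688), (8.676044464111328, 18.90995216369629), 71.88350677490234)
  z 90 150 18 [481.3 142.4 118. ] ((479.6186828613281, 139.8096466064453), (7.928255081176758, 17.637157440185547), 72.4273452758789)
  z 165 180 90 [484.4 156.2 172.6] ((484.1776123046875, 156.5718994140625), (28.615507125854492, 21.80204200744629), 70.49781036376953)
top tester 0.92 5676 uv 318 408 197 272 pct5/50/95 [[416.0, -342.0, 49.0], [504.0, -235.0, 118.0], [607.0, -135.0, 141.0]]
ledge ((506.13671875, -287.0804748535156), (130.58111572265625, 199.6417694091797), 83.4570541381836) 137.15495751407798
top fastener_slot 0.81 368 uv 338 359 221 242 pct5/50/95 [[491.0, -222.0, 97.0], [517.0, -199.0, 112.0], [544.0, -174.0, 128.0]]
  return _methods._mean(a, axis=axis, dtype=dtype,
  ret = ret.dtype.type(ret / rcount)
```

The orange scraper is the left one in the top view (px 191,237), with the black one at (221,246). The fastener is at (349,232), with its slot about 20° clockwise of the slope. The rack, scraper and tester points agree between the two cameras.

```bash
cat >> h.py <<'E'
def proj(cam,P):
    c=imaging.camera_params(cam); Q=np.c_[P,np.ones(len(P))]@np.array(c["view"]).T
    return np.c_[c["cx"]+c["fx"]*Q[:,0]/-Q[:,2], c["cy"]-c["fy"]*Q[:,1]/-Q[:,2]]
def frame(azx):  # tester axes, then fastener axes upslope/right/out
    a=np.radians(azx); tx=np.array([np.cos(a),np.sin(a),0]); ty=np.array([-tx[1],tx[0],0]); tz=np.array([0,0,1.])
    n=-.5*tx+.866*tz; up=.866*tx+.5*tz
    return tx,ty,up,-ty,n
def ortho(cam,img,o,ex,ey,half=50,s=4):
    g=np.arange(-half,half,1/s); X,Y=np.meshgrid(g,-g)
    P=o+X.reshape(-1,1)*ex+Y.reshape(-1,1)*ey; q=proj(cam,P).astype(np.float32).reshape(*X.shape,2)
    return cv2.remap(img,q[...,0],q[...,1],cv2.INTER_CUBIC)
E
python3 - <<'E'
from h import *
outs=[]
for c in("side","top"):
    C=np.load(c+"C.npy"); img=cv2.imread(f"pics/{c}0.png")
    tx,ty,up,rt,n=frame(-97); o=np.array([517.5,-198,112.5])
    D=C-o; a,b,h=D@up,D@rt,D@n
    m=(abs(h+22)<5)&(abs(a)<75)&(abs(b)<95)&(np.hypot(a,b)>47)
    P=C[m]; u,s,vt=np.linalg.svd(P-P.mean(0)); nn=vt[2]*np.sign(vt[2][2]); print(c,"panel n",nn.round(3),"az",np.degrees(np.arctan2(-nn[1],-nn[0])).round(1),"h",h[m].mean().round(1))
    m=(np.hypot(a,b)<29)&(abs(h)<4); P=C[m]; print("face h",np.median(h[m]).round(2))
    m=(abs(C[...,2]-137)<3)&(abs(a)<160)&(abs(b)<120); P=C[m][:,:2].astype(np.float32)
    print("ledge z",C[m][:,2].mean().round(1), cv2.minAreaRect(P))
    m=(h>-1)&(h<5)&(np.hypot(a,b)<47); P=np.c_[a[m],b[m]]; r=np.hypot(*P.T); k=r>33; print("rim mid",((np.percentile(P[k],99,axis=0)+np.percentile(P[k],1,axis=0))/2).round(1))
    O=ortho(c,img,o,rt,up)
    g=cv2.cvtColor(O,cv2.COLOR_BGR2HSV)
    y=((g[...,0]>12)&(g[...,0]<32)&(g[...,1]>90)&(g[...,2]>90)).astype(np.uint8); v,x=np.where(y)
    hull=cv2.convexHull(np.c_[x,v].astype(np.int32)); e=cv2.fitEllipse(hull); print("brass ellipse mm",(e[0][0]-200)/4,(200-e[0][1])/4,np.array(e[1])/4)
    cv2.circle(O,(200,200),126,(0,255,0),1);cv2.line(O,(195,200),(205,200),(255,0,255));cv2.line(O,(200,195),(200,205),(255,0,255)); outs.append(O)
cv2.imwrite("pics/ortho.png",np.hstack(outs))
E
```

```text
side panel n [0.059 0.499 0.864] az -96.7 h -21.1
face h 0.28
ledge z 137.0 ((508.45062255859375, -284.8074035644531), (139.0235595703125, 198.3511199951172), 83.51893615722656)
rim mid [-0.6 -1.3]
brass ellipse mm -2.022674560546875 -0.3407096862792969 [63.96820068 65.62838745]
top panel n [0.055 0.498 0.865] az -96.3 h -20.5
face h 0.12
ledge z 137.1 ((506.12225341796875, -288.76934814453125), (127.1270523071289, 199.20855712890625), 83.52031707763672)
rim mid [0.5 0.4]
brass ellipse mm 1.6018753051757812 -1.3860054016113281 [65.04302216 65.89755249]
```

View pics/ortho.png

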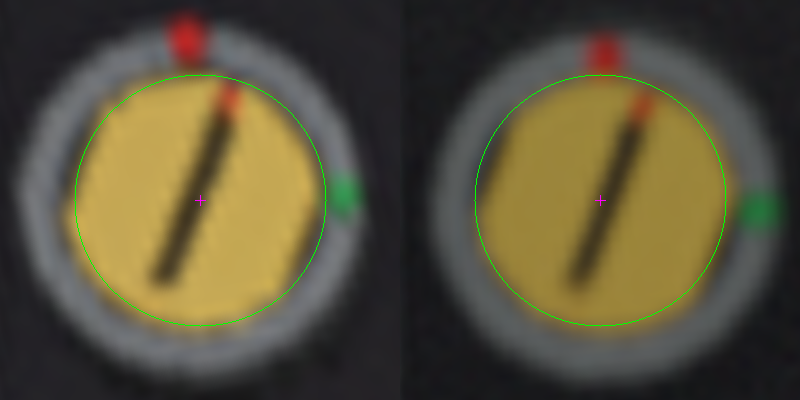

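```bash
cat >> h.py <<'E'
def tool_rot(down,xdir):
    z=np.array(down,float); z/=np.linalg.norm(z); x=np.array(xdir,float); x-=x@z*z; x/=np.linalg.norm(x)
    return R.from_matrix(np.c_[x,np.cross(z,x),z])
def plan(p1,r1,n,hand,p0=None,r0=None):
    s=monitor.sense(); p0=s["ee_pos"] if p0 is None else p0; r0=R.from_quat(s["ee_rot"]) if r0 is None else r0
    rv=(r0.inv()*r1).as_rotvec(degrees=True)/n; rows=[]; dp=(np.array(p1)-p0)/n
    for i in range(n):
        r=r0*R.from_rotvec(rv*i,degrees=True); d=r.inv().apply(dp)/10
        rows.append([hand]+d.round(2).tolist()+rv.round(2).tolist())
    print(str(rows).replace(" ",""))
def az(a): a=np.radians(a); return [np.cos(a),np.sin(a),0]
GR=tool_rot([0,0,-1],az(70.3))
E
python3 -c "
from h import *
plan([513.4,238.3,215],GR,12,1,p0=np.array([174.39,600.2,245.34]))"
```

```text
[[1,-3.55,-2.11,0.25,0.0,-0.0,7.79],[1,-3.81,-1.61,0.25,0.0,-0.0,7.79],[1,-3.99,-1.08,0.25,0.0,-0.0,7.79],[1,-4.1,-0.52,0.25,0.0,-0.0,7.79],[1,-4.13,0.04,0.25,0.0,-0.0,7.79],[1,-4.09,0.6,0.25,0.0,-0.0,7.79],[1,-3.97,1.14,0.25,0.0,-0.0,7.79],[1,-3.78,1.67,0.25,0.0,-0.0,7.79],[1,-3.52,2.17,0.25,0.0,-0.0,7.79],[1,-3.19,2.63,0.25,0.0,-0.0,7.79],[1,-2.81,3.03,0.25,0.0,-0.0,7.79],[1,-2.37,3.39,0.25,0.0,-0.0,7.79]]
```

Emit:
{"name": "send_rows", "arguments": {"increments": [[1,-3.55,-2.11,0.25,0,0,7.79],[1,-3.81,-1.61,0.25,0,0,7.79],[1,-3.99,-1.08,0.25,0,0,7.79],[1,-4.1,-0.52,0.25,0,0,7.79],[1,-4.13,0.04,0.25,0,0,7.79],[1,-4.09,0.6,0.25,0,0,7.79],[1,-3.97,1.14,0.25,0,0,7.79],[1,-3.78,1.67,0.25,0,0,7.79],[1,-3.52,2.17,0.25,0,0,7.79],[1,-3.19,2.63,0.25,0,0,7.79],[1,-2.81,3.03,0.25,0,0,7.79],[1,-2.37,3.39,0.25,0,0,7.79]]}}

```text
time_s: 3.3
ee_pos: [514.3, 237.2, 215.4]
ee_rot: [0.819, 0.574, 0.0, -0.0]
contact_force: [0.6, -0.5, -0.8]
width: 85.5
finger_force: 0.0
```

Emit:
{"name": "send_rows", "arguments": {"increments": [[1,0,0,0,0,0,0],[1,0,0,0,0,0,0]]}}

```text
time_s: 3.55
ee_pos: [513.1, 238.8, 215.3]
ee_rot: [0.817, 0.576, -0.0, -0.0]
contact_force: [0.3, 1.8, 0.6]
width: 85.1
finger_force: 0.0
```

```bash
python3 - <<'E'
from h import *
s=monitor.sense(); print(s["ee_pos"],s["qpos"].round(2),s["contact_force"]); r=R.from_quat(s["ee_rot"]); print(r.as_matrix().round(3), (r.inv()*GR).as_rotvec(degrees=True))
plan([513.4,238.3,127],GR,6,1)
p,d=imaging.read_camera("side"); q=proj("side",[[513,238,150]])[0].astype(int)
cv2.imwrite("pics/s1.png",cv2.resize(p[q[1]-75:q[1]+75,q[0]-100:q[0]+100],None,fx=4,fy=4,interpolation=2))
E
```

```text
[513.08917648 238.79846118 215.26682309] [-0.86  0.22  0.4   1.68 -0.09  1.25 -0.78] [0.31101912 1.80782312 0.55148364]
[[ 0.336  0.942 -0.   ]
 [ 0.942 -0.336  0.   ]
 [ 0.    -0.    -1.   ]] [-0.0243518  -0.01500301  0.09704034]
[[1,-0.01,0.01,1.47,-0.0,-0.0,0.02],[1,-0.01,0.01,1.47,-0.0,-0.0,0.02],[1,-0.01,0.01,1.47,-0.0,-0.0,0.02],[1,-0.01,0.01,1.47,-0.0,-0.0,0.02],[1,-0.01,0.01,1.47,-0.0,-0.0,0.02],[1,-0.01,0.01,1.47,-0.0,-0.0,0.02]]
```

View pics/s1.png

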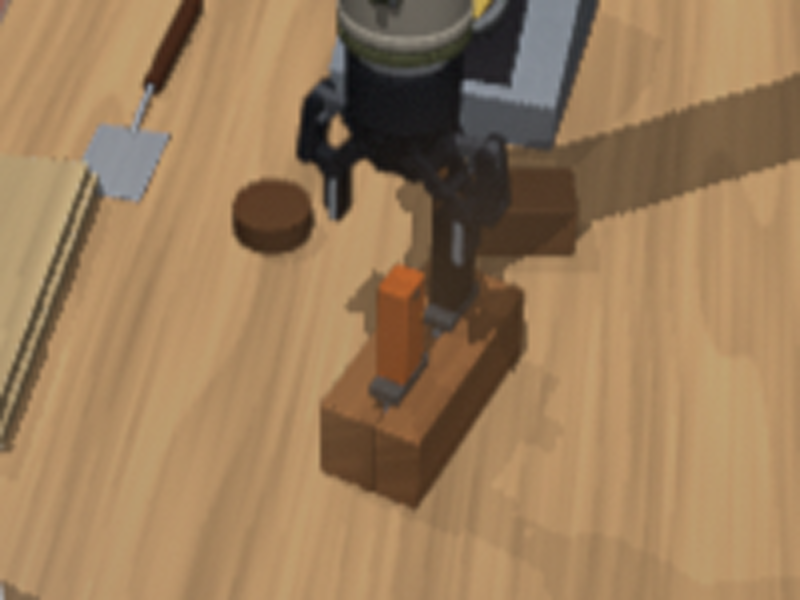

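The open fingers straddle the orange handle (px 400,330) and are clear of the black one, so I'll descend and grip.

Emit:
{"name": "send_rows", "arguments": {"increments": [[1,0,0,1.5,0,0,0],[1,0,0,1.5,0,0,0],[1,0,0,1.5,0,0,0],[1,0,0,1.5,0,0,0],[1,0,0,1.5,0,0,0],[1,0,0,1.3,0,0,0],[1,0,0,0,0,0,0],[1,0,0,0,0,0,0]]}}

```text
time_s: 4.6
ee_pos: [513.8, 238.3, 127.7]
ee_rot: [0.818, 0.576, 0.0, -0.0]
contact_force: [-0.5, -0.6, -0.2]
width: 85.6
finger_force: 0.0
```

Emit:
{"name": "send_rows", "arguments": {"increments": [[0,0,0,0,0,0,0],[-0.3,0,0,0,0,0,0],[-1,0,0,0,0,0,0],[-1,0,0,0,0,0,0],[-1,0,0,0,0,0,0],[-1,0,0,0,0,0,0],[-1,0,0,0,0,0,0],[-1,0,0,0,0,0,0]]}}

```text
time_s: 5.6
ee_pos: [513.5, 238.4, 127.6]
ee_rot: [0.818, 0.576, 0.0, -0.0]
contact_force: [-2.0, -0.1, 5.4]
width: 23.6
finger_force: 59.4
```

Emit:
{"name": "send_rows", "arguments": {"increments": [[-1,0,0,-0.5,0,0,0],[-1,0,0,-1.5,0,0,0],[-1,0,0,-2,0,0,0],[-1,0,0,-2,0,0,0],[-1,0,0,-2,0,0,0],[-1,0,0,-2,0,0,0],[-1,0,0,-2,0,0,0],[-1,0,0,-2,0,0,0],[-1,0,0,-1,0,0,0],[-1,0,0,0,0,0,0],[-1,0,0,0,0,0,0]]}}

```text
time_s: 6.98
ee_pos: [513.1, 238.1, 276.5]
ee_rot: [0.818, 0.576, -0.001, -0.0]
contact_force: [0.0, 0.1, -1.9]
width: 23.5
finger_force: 58.8
```

```bash
cat >> h.py <<'E'
o=np.array([517.6,-197.3,112.1]); TX,TY,UP,RT,N=frame(-96.5)
def frot(th): # tool x along slot; tool x is opposite slot +x (turn th deg)
    t=np.radians(th); return tool_rot(-N,-(np.cos(t)*UP+np.sin(t)*RT))
L=115.6
def tcp(th,tip): # TCP with blade tip `tip` mm off the sprung-out face
    return o+N*(tip+L)
E
python3 - <<'E'
from h import *
s=monitor.sense(); print(s["ee_pos"],s["qpos"].round(2),s["contact_force"],s["finger_force"])
p,d=imaging.read_camera("side"); C=cloud("side",d)
for n in("blade_tip","scraper_narrow"): print(n,[(round(x["confidence"],2),w("side",x["position"]).round(1).tolist()) for x in pinpoint("side",n)[:2]])
q=proj("side",[[513,238,180]])[0].astype(int)
cv2.imwrite("pics/s2.png",cv2.resize(p[q[1]-60:q[1]+60,q[0]-80:q[0]+80],None,fx=4,fy=4,interpolation=2))
t=tcp(20.3,30); print("target",t, frot(20.3).as_matrix().round(2).tolist(), np.degrees((GR.inv()*frot(20.3)).magnitude()))
plan(t+[0,0,60],frot(20.3),12,-1)
E
```

```text
[513.11982437 238.06801626 276.51623352] [-0.87  0.19  0.41  1.6  -0.08  1.38 -0.8 ] [ 0.02554778  0.07143196 -1.91549044] 58.81919860839844
blade_tip [(0.79, [508.9, 238.1, 161.0])]
scraper_narrow [(0.57, [513.8, 234.6, 221.9])]
target [ 525.84119396 -124.96796891  238.1896    ] [[0.44, 0.9, -0.06], [0.77, -0.4, -0.5], [-0.47, 0.17, -0.87]] 30.81074539121867
[[-1,-2.81,1.12,-0.18,-0.72,-2.39,0.58],[-1,-2.81,1.15,-0.05,-0.72,-2.39,0.58],[-1,-2.79,1.18,0.08,-0.72,-2.39,0.58],[-1,-2.78,1.2,0.22,-0.72,-2.39,0.58],[-1,-2.75,1.23,0.35,-0.72,-2.39,0.58],[-1,-2.72,1.25,0.48,-0.72,-2.39,0.58],[-1,-2.69,1.27,0.61,-0.72,-2.39,0.58],[-1,-2.65,1.29,0.73,-0.72,-2.39,0.58],[-1,-2.6,1.31,0.86,-0.72,-2.39,0.58],[-1,-2.55,1.32,0.98,-0.72,-2.39,0.58],[-1,-2.49,1.33,1.1,-0.72,-2.39,0.58],[-1,-2.43,1.34,1.22,-0.72,-2.39,0.58]]
```

View pics/s2.png

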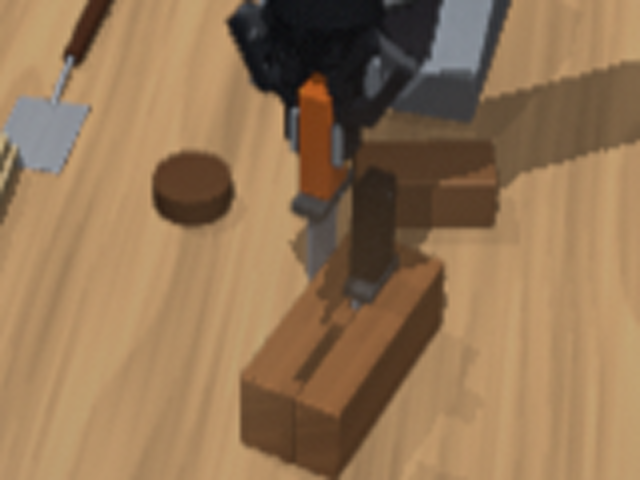

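The scraper is held straight (handle at px 318,140) and its rack slot is empty (320,350). I'll raise it before crossing the black handle.

Emit:
{"name": "send_rows", "arguments": {"increments": [[-1,0,0,-2,0,0,0],[-1,0,0,-2,0,0,0]]}}

```text
time_s: 7.38
ee_pos: [513.2, 238.1, 317.2]
ee_rot: [0.818, 0.576, -0.001, -0.0]
contact_force: [0.1, 0.2, -3.0]
width: 23.5
finger_force: 58.9
```

Emit:
{"name": "send_rows", "arguments": {"increments": [[-1,-2.8,1.12,-0.18,-0.72,-2.39,0.58],[-1,-2.8,1.15,-0.05,-0.72,-2.39,0.58],[-1,-2.8,1.18,0.08,-0.72,-2.39,0.58],[-1,-2.78,1.2,0.22,-0.72,-2.39,0.58],[-1,-2.75,1.23,0.35,-0.72,-2.39,0.58],[-1,-2.72,1.25,0.48,-0.72,-2.39,0.58],[-1,-2.69,1.27,0.61,-0.72,-2.39,0.58],[-1,-2.65,1.29,0.73,-0.72,-2.39,0.58],[-1,-2.6,1.31,0.86,-0.72,-2.39,0.58],[-1,-2.55,1.32,0.98,-0.72,-2.39,0.58],[-1,-2.49,1.33,1.1,-0.72,-2.39,0.58],[-1,-2.43,1.34,1.22,-0.72,-2.39,0.58]]}}

```text
time_s: 8.88
ee_pos: [526.1, -125.7, 338.5]
ee_rot: [0.823, 0.506, -0.16, 0.204]
contact_force: [0.7, -0.6, -2.8]
width: 23.0
finger_force: 59.1
```

Emit:
{"name": "send_rows", "arguments": {"increments": [[-1,0,0,0,0,0,0],[-1,0,0,0,0,0,0],[-1,0,0,0,0,0,0]]}}

```text
time_s: 9.25
ee_pos: [526.4, -123.9, 338.6]
ee_rot: [0.823, 0.507, -0.159, 0.203]
contact_force: [1.4, 1.0, -1.4]
width: 23.4
finger_force: 59.1
```

```bash
python3 - <<'E'
from h import *
s=monitor.sense(); r=R.from_quat(s["ee_rot"]); print(s["ee_pos"],s["qpos"].round(2),s["contact_force"],s["ft_torque"],(r.inv()*frot(20.3)).as_rotvec(degrees=True))
plan(tcp(0,15),frot(20.3),6,-1)
E
```

```text
[ 526.37001863 -123.87501817  338.58264581] [-0.69  0.14  0.6   1.62  0.43  1.52 -0.61] [ 1.38006707  1.00592678 -1.37761929] [ 7.96687866e-01 -1.58296478e-01  6.20154594e-04] [ 0.00286432 -0.11868617  0.05861719]
[[-1,0.76,-0.29,1.71,0.0,-0.02,0.01],[-1,0.76,-0.29,1.71,0.0,-0.02,0.01],[-1,0.76,-0.29,1.71,0.0,-0.02,0.01],[-1,0.77,-0.29,1.71,0.0,-0.02,0.01],[-1,0.77,-0.29,1.71,0.0,-0.02,0.01],[-1,0.77,-0.29,1.71,0.0,-0.02,0.01]]
```

Emit:
{"name": "send_rows", "arguments": {"increments": [[-1,0.77,-0.29,1.71,0,-0.02,0.01],[-1,0.77,-0.29,1.71,0,-0.02,0.01],[-1,0.77,-0.29,1.71,0,-0.02,0.01],[-1,0.77,-0.29,1.71,0,-0.02,0.01],[-1,0.77,-0.29,1.71,0,-0.02,0.01],[-1,0.77,-0.29,1.71,0,-0.02,0.01],[-1,0,0,0,0,0,0],[-1,0,0,0,0,0,0],[-1,0,0,0,0,0,0]]}}

```text
time_s: 10.38
ee_pos: [525.3, -133.2, 225.7]
ee_rot: [0.823, 0.505, -0.16, 0.204]
contact_force: [1.3, 0.3, -2.7]
width: 23.2
finger_force: 59.0
```

```bash
cat > look.py <<'E'
from h import *
import sys
s=monitor.sense(); r=R.from_quat(s["ee_rot"]); th=float(sys.argv[2])
d=s["ee_pos"]-o; print("pos err: up,rt",d@UP,d@RT,"tip off face",d@N-L,"rot err",(r.inv()*frot(th)).as_rotvec(degrees=True).round(2),s["qpos"].round(2),s["contact_force"].round(1))
outs=[]
for c in("side","top"):
    p,dd=imaging.read_camera(c)
    for n in("blade_tip","scraper_narrow"):
        for x in pinpoint(c,n)[:1]:
            e=w(c,x["position"])-o; print(c,n,round(x["confidence"],2),"up,rt,n",(e@UP).round(1),(e@RT).round(1),(e@N).round(1))
    q=proj(c,[o+25*N])[0].astype(int); hw=50
    Z=cv2.resize(p[q[1]-hw:q[1]+hw,q[0]-hw:q[0]+hw],None,fx=4,fy=4,interpolation=2)
    # predicted blade outline and slot outline
    M=r.as_matrix(); T=s["ee_pos"]+M[:,2]*L
    f=lambda P:((proj(c,np.array(P))-q+hw)*4).astype(np.int32)
    cv2.polylines(Z,[f([T-M[:,0]*19,T+M[:,0]*19,T+M[:,0]*19-M[:,2]*60,T-M[:,0]*19-M[:,2]*60])],True,(255,0,255),1)
    outs.append(Z)
cv2.imwrite(f"pics/{sys.argv[1]}.png",np.hstack(outs))
E
python3 look.py l1 20.3
```

```text
pos err: up,rt 0.9130021837209483 -0.37120019005793736 tip off face 15.039394792224641 rot err [ 0.02  0.01 -0.09] [-0.67  0.22  0.6   1.79  0.41  1.3  -0.68] [ 1.3  0.3 -2.7]
side blade_tip 0.45 up,rt,n 3.1 4.5 15.9
side scraper_narrow 0.62 up,rt,n 6.0 -2.7 73.1
top blade_tip 0.73 up,rt,n 0.7 3.2 18.8
top scraper_narrow 0.59 up,rt,n 2.5 0.5 77.3
```

View pics/l1.png

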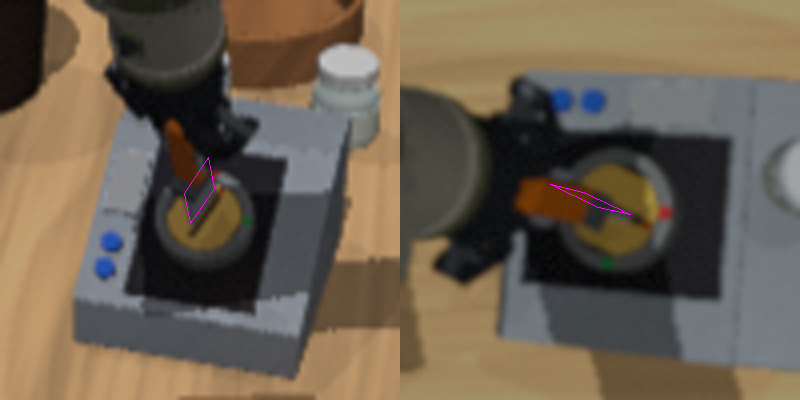

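```bash
python3 -c "
from h import *
plan(tcp(0,-6),frot(20.3),7,-1)"
```

```text
[[-1,0.01,-0.01,0.3,-0.0,0.0,-0.01],[-1,0.01,-0.01,0.3,-0.0,0.0,-0.01],[-1,0.01,-0.01,0.3,-0.0,0.0,-0.01],[-1,0.01,-0.01,0.3,-0.0,0.0,-0.01],[-1,0.01,-0.01,0.3,-0.0,0.0,-0.01],[-1,0.01,-0.01,0.3,-0.0,0.0,-0.01],[-1,0.01,-0.01,0.3,-0.0,0.0,-0.01]]
```

Emit:
{"name": "send_rows", "arguments": {"increments": [[-1,0.01,-0.01,0.3,0,0,0],[-1,0.01,-0.01,0.3,0,0,0],[-1,0.01,-0.01,0.3,0,0,0],[-1,0.01,-0.01,0.3,0,0,0],[-1,0.01,-0.01,0.3,0,0,0],[-1,0.01,-0.01,0.2,0,0,0],[-1,0,0,0,0,0,0]]}}

```text
time_s: 11.55
ee_pos: [523.6, -141.1, 210.0]
ee_rot: [0.823, 0.505, -0.16, 0.204]
contact_force: [-0.2, 0.1, -1.7]
width: 23.5
finger_force: 59.0
```

Emit:
{"name": "send_rows", "arguments": {"increments": [[-1,0,0,0.2,0,0,0],[-1,0,0,0.2,0,0,0],[-1,0,0,0,0,0,0]]}}

```text
time_s: 11.92
ee_pos: [523.4, -143.1, 206.5]
ee_rot: [0.823, 0.505, -0.16, 0.204]
contact_force: [0.2, -0.1, -2.0]
width: 23.5
finger_force: 59.0
```

```bash
cat > st.py <<'E'
from h import *
import sys
s=monitor.sense(); r=R.from_quat(s["ee_rot"]); d=s["ee_pos"]-o; f=s["contact_force"]; M=r.as_matrix()
print("up,rt",(d@UP).round(2),(d@RT).round(2),"tip",(d@N-L).round(2),"rot",(r.inv()*frot(float(sys.argv[1]))).as_rotvec(degrees=True).round(2),"F up,rt,N",(f@UP).round(1),(f@RT).round(1),(f@N).round(1),"tool x,y",(f@M[:,0]).round(1),(f@M[:,1]).round(1),"T tool",(s["ft_torque"]@M).round(2),"grip",s["finger_force"],"q",s["qpos"].round(2))
E
python3 st.py 20.3
```

```text
up,rt -0.03 0.4 tip -6.64 rot [-0.03  0.06 -0.07] F up,rt,N -0.9 -0.2 -1.8 tool x,y 0.9 -0.1 T tool [0.28 0.71 0.  ] grip 58.96424889564514 q [-0.65  0.24  0.61  1.82  0.4   1.25 -0.67]
```

At 6.6 mm below the face there is no force, so the blade is in the slot. Next I'll find the floor and push.

Emit:
{"name": "send_rows", "arguments": {"increments": [[-1,0,0,0.15,0,0,0],[-1,0,0,0.15,0,0,0],[-1,0,0,0.15,0,0,0],[-1,0,0,0.15,0,0,0],[-1,0,0,0,0,0,0]]}}

```text
time_s: 12.55
ee_pos: [523.3, -145.8, 201.6]
ee_rot: [0.823, 0.506, -0.16, 0.204]
contact_force: [-1.3, 3.2, 4.0]
width: 23.4
finger_force: 60.0
```

```bash
python3 st.py 20.3
```

```text
up,rt -0.13 0.17 tip -12.22 rot [ 0.    0.03 -0.06] F up,rt,N -0.6 1.7 5.0 tool x,y -0.0 -1.8 T tool [ 0.75  0.44 -0.  ] grip 59.973353147506714 q [-0.65  0.24  0.61  1.82  0.4   1.24 -0.67]
```

Emit:
{"name": "send_rows", "arguments": {"increments": [[-1,0,0,0.15,0,0,0],[-1,0,0,0.15,0,0,0],[-1,0,0,0.1,0,0,0],[-1,0,0,0,0,0,0]]}}

```text
time_s: 13.05
ee_pos: [523.1, -147.7, 198.1]
ee_rot: [0.823, 0.506, -0.16, 0.204]
contact_force: [-1.8, 4.4, 6.3]
width: 23.4
finger_force: 60.4
```

```bash
python3 st.py 20.3
```

```text
up,rt -0.17 0.13 tip -16.15 rot [ 0.    0.03 -0.06] F up,rt,N -0.5 2.3 7.6 tool x,y -0.4 -2.3 T tool [ 0.95  0.34 -0.  ] grip 60.373762249946594 q [-0.64  0.24  0.61  1.83  0.4   1.23 -0.67]
```

Emit:
{"name": "send_rows", "arguments": {"increments": [[-1,0,0,0.15,0,0,0],[-1,0,0,0.15,0,0,0],[-1,0,0,0.05,0,0,0],[-1,0,0,0,0,0,0],[-1,0,0,0,0,0,0]]}}

```text
time_s: 13.68
ee_pos: [523.1, -149.1, 195.6]
ee_rot: [0.823, 0.506, -0.16, 0.204]
contact_force: [-3.5, 8.1, 11.1]
width: 23.5
finger_force: 61.2
```

```bash
python3 st.py 20.3
```

```text
up,rt -0.24 -0.01 tip -19.03 rot [ 0.01  0.01 -0.06] F up,rt,N -1.1 4.4 13.4 tool x,y -0.5 -4.5 T tool [ 1.5  -0.09  0.01] grip 61.200873255729675 q [-0.64  0.25  0.61  1.83  0.4   1.22 -0.67]
```

Emit:
{"name": "send_rows", "arguments": {"increments": [[-1,0,-0.1,-0.1,0,0,0],[-1,0,-0.05,0,0,0,0],[-1,0,0,0,0,0,0]]}}

```text
time_s: 14.05
ee_pos: [522.6, -148.4, 196.4]
ee_rot: [0.823, 0.506, -0.159, 0.205]
contact_force: [-0.4, 4.0, 9.4]
width: 23.5
finger_force: 60.7
```

```bash
python3 st.py 20.3
```

```text
up,rt -0.39 0.61 tip -18.01 rot [ 0.13 -0.01 -0.07] F up,rt,N 1.3 0.8 10.2 tool x,y -1.5 -0.3 T tool [0.1  0.16 0.  ] grip 60.664873123168945 q [-0.64  0.24  0.61  1.83  0.41  1.22 -0.67]
```

Emit:
{"name": "send_rows", "arguments": {"increments": [[-1,0,0,0,0,0,4],[-1,0,0,0,0,0,4],[-1,0,0,0,0,0,4],[-1,0,0,0,0,0,4],[-1,0,0,0,0,0,4],[-1,0,0,0,0,0,0]]}}

```text
time_s: 14.8
ee_pos: [522.8, -148.4, 196.5]
ee_rot: [0.898, 0.355, -0.121, 0.229]
contact_force: [1.1, 5.0, 8.9]
width: 23.1
finger_force: 60.6
```

```bash
python3 st.py 40.3
```

```text
up,rt -0.42 0.37 tip -17.95 rot [ 0.14 -0.07 -0.13] F up,rt,N 0.1 -0.6 10.3 tool x,y 0.3 0.5 T tool [-0.04  0.35  0.01] grip 60.62361001968384 q [-0.68  0.25  0.65  1.83  0.39  1.22 -1.01]
```

```bash
sed -i 's/hw=50/hw=36/;s/fx=4,fy=4/fx=5.5,fy=5.5/;s/+hw)\*4)/+hw)*5.5)/' look.py; python3 look.py l2 40.3
```

```text
pos err: up,rt -0.4191932516872896 0.366610454964837 tip off face -17.95406926046978 rot err [ 0.14 -0.07 -0.13] [-0.68  0.25  0.65  1.83  0.39  1.22 -1.01] [1.1 5.  8.9]
side blade_tip 0.56 up,rt,n 2.6 2.4 -14.9
side scraper_narrow 0.46 up,rt,n 2.7 -1.3 40.0
top blade_tip 0.59 up,rt,n 1.2 8.7 -15.0
top scraper_narrow 0.54 up,rt,n 0.0 1.2 43.2
```

View pics/l2.png

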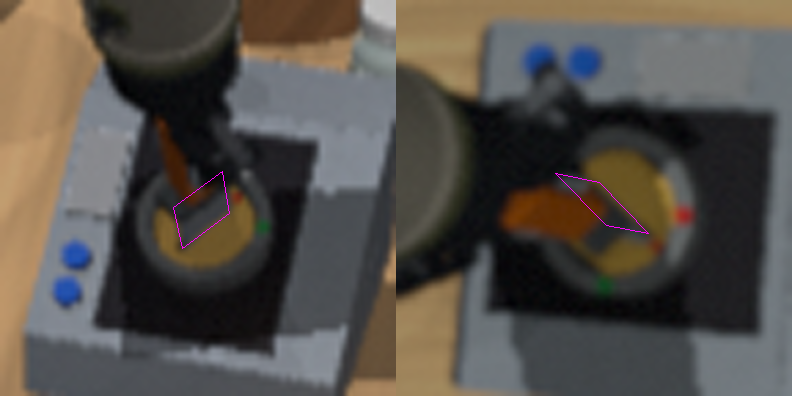

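The fastener's red dot (right view, 655,245) has moved clockwise with the blade. I'll keep turning.

Emit:
{"name": "send_rows", "arguments": {"increments": [[-1,0,0,0,0,0,4],[-1,0,0,0,0,0,4],[-1,0,0,0,0,0,4],[-1,0,0,0,0,0,4],[-1,0,0,0,0,0,4],[-1,0,0,0,0,0,4],[-1,0,0,0,0,0,0]]}}

```text
time_s: 15.98
ee_pos: [522.8, -148.5, 196.5]
ee_rot: [0.952, 0.16, -0.07, 0.25]
contact_force: [1.4, 4.8, 9.2]
width: 23.5
finger_force: 60.6
```

```bash
python3 st.py 64.3
```

```text
up,rt -0.25 0.32 tip -17.97 rot [ 0.12 -0.12 -0.13] F up,rt,N 0.4 -0.8 10.4 tool x,y 0.6 0.7 T tool [-0.04  0.27  0.01] grip 60.64415216445923 q [-0.72  0.26  0.71  1.83  0.38  1.21 -1.42]
```

Emit:
{"name": "send_rows", "arguments": {"increments": [[-1,0,0,0,0,0,4],[-1,0,0,0,0,0,4],[-1,0,0,0,0,0,4],[-1,0,0,0,0,0,4],[-1,0,0,0,0,0,4],[-1,0,0,0,0,0,4],[-1,0,0,0,0,0,4],[-1,0,0,0,0,0,3],[-1,0,0,0,0,0,0],[-1,0,0,0,0,0,0]]}}

```text
time_s: 17.23
ee_pos: [522.8, -148.7, 196.6]
ee_rot: [0.961, -0.1, -0.001, 0.259]
contact_force: [0.7, 4.0, 8.6]
width: 23.7
finger_force: 60.7
```

```bash
python3 st.py 95.3
```

```text
up,rt -0.08 0.35 tip -17.99 rot [ 0.05 -0.15 -0.08] F up,rt,N 0.8 -0.2 9.5 tool x,y 0.3 0.8 T tool [-0.09  0.12 -0.03] grip 60.6891667842865 q [-0.79  0.27  0.78  1.84  0.36  1.2  -1.94]
```

Emit:
{"name": "send_rows", "arguments": {"increments": [[-1,0,0,-0.3,0,0,0],[-1,0,0,-0.3,0,0,0],[-1,0,0,-0.3,0,0,0],[-1,0,0,-0.4,0,0,0],[-1,0,0,-0.5,0,0,0],[-1,0,0,-0.6,0,0,0],[-1,0,0,-1,0,0,0],[-1,0,0,-2,0,0,0],[-1,0,0,-2,0,0,0],[-1,0,0,-2,0,0,0],[-1,0,0,-2,0,0,0],[-1,0,0,0,0,0,0]]}}

```text
time_s: 18.73
ee_pos: [528.7, -90.7, 295.2]
ee_rot: [0.961, -0.099, -0.002, 0.259]
contact_force: [1.1, 0.2, -2.6]
width: 23.5
finger_force: 59.3
```

```bash
python3 st.py 95.3; python3 - <<'E'
from h import *
outs=[]
for c in("side","top"):
    p,d=imaging.read_camera(c); C=cloud(c,d); D=C-o; a,b,h=D@UP,D@RT,D@N
    m=(np.hypot(a,b)<29)&(h<4)&(h>-20); print(c,"face h",np.median(h[m]).round(2),m.sum())
    print([(round(x["confidence"],2),(w(c,x["position"])-o)@np.c_[UP,RT,N]) for x in pinpoint(c,"fastener_slot")[:1]])
    outs.append(ortho(c,p,o,RT,UP))
cv2.imwrite("pics/ortho2.png",np.hstack(outs))
E
```

```text
up,rt -1.26 1.0 tip 96.52 rot [-0.05 -0.11 -0.03] F up,rt,N -1.6 -1.1 -2.1 tool x,y 0.9 -1.7 T tool [ 0.77 -0.08 -0.04] grip 59.28674340248108 q [-0.88  0.19  0.77  1.68  0.38  1.45 -1.97]
side face h -0.89 169
[(0.51, array([-1.81485432, -1.06094327, -8.12903102]))]
top face h -0.08 290
[(0.73, array([ -0.87758237,   6.677201  , -10.80706622]))]
```

View pics/ortho2.png

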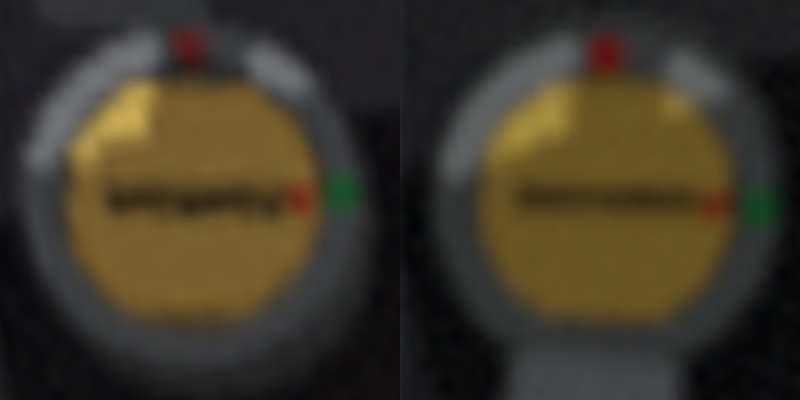

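The slot now lies along the green mark at about 91–92°. The red dots are at px 717,205 and 300,197, and the face is sprung out. Next I'll return to the rack.

```bash
python3 - <<'E'
from h import *
s=monitor.sense(); r0=R.from_quat(s["ee_rot"]); v=(r0.inv()*GR).as_rotvec(); rm=r0*R.from_rotvec(v/2)
pm=np.array([524,60,330.]); print(np.degrees(v))
plan(pm,rm,12,-1); plan([513.5,238.4,325],GR,12,-1,p0=pm,r0=rm)
E
```

```text
[ 26.52489149  19.20104278 -80.16259745]
[[-1,-0.26,-0.92,-0.89,1.11,0.8,-3.34],[-1,-0.19,-0.95,-0.88,1.11,0.8,-3.34],[-1,-0.13,-0.97,-0.86,1.11,0.8,-3.34],[-1,-0.06,-0.99,-0.84,1.11,0.8,-3.34],[-1,0.01,-1.01,-0.82,1.11,0.8,-3.34],[-1,0.08,-1.02,-0.8,1.11,0.8,-3.34],[-1,0.16,-1.03,-0.78,1.11,0.8,-3.34],[-1,0.23,-1.04,-0.76,1.11,0.8,-3.34],[-1,0.3,-1.04,-0.74,1.11,0.8,-3.34],[-1,0.37,-1.03,-0.71,1.11,0.8,-3.34],[-1,0.44,-1.02,-0.69,1.11,0.8,-3.34],[-1,0.51,-1.01,-0.66,1.11,0.8,-3.34]]
[[-1,0.65,-1.29,-0.36,1.11,0.8,-3.34],[-1,0.73,-1.25,-0.33,1.11,0.8,-3.34],[-1,0.81,-1.22,-0.3,1.11,0.8,-3.34],[-1,0.88,-1.17,-0.26,1.11,0.8,-3.34],[-1,0.95,-1.12,-0.23,1.11,0.8,-3.34],[-1,1.02,-1.07,-0.19,1.11,0.8,-3.34],[-1,1.08,-1.01,-0.16,1.11,0.8,-3.34],[-1,1.14,-0.95,-0.12,1.11,0.8,-3.34],[-1,1.2,-0.88,-0.09,1.11,0.8,-3.34],[-1,1.25,-0.81,-0.05,1.11,0.8,-3.34],[-1,1.29,-0.74,-0.02,1.11,0.8,-3.34],[-1,1.33,-0.66,0.01,1.11,0.8,-3.34]]
```

Emit:
{"name": "send_rows", "arguments": {"increments": [[-1,-0.26,-0.92,-0.89,1.11,0.8,-3.34],[-1,-0.19,-0.95,-0.88,1.11,0.8,-3.34],[-1,-0.13,-0.97,-0.86,1.11,0.8,-3.34],[-1,-0.06,-0.99,-0.84,1.11,0.8,-3.34],[-1,0.01,-1.01,-0.82,1.11,0.8,-3.34],[-1,0.08,-1.02,-0.8,1.11,0.8,-3.34],[-1,0.16,-1.03,-0.78,1.11,0.8,-3.34],[-1,0.23,-1.04,-0.76,1.11,0.8,-3.34],[-1,0.3,-1.04,-0.74,1.11,0.8,-3.34],[-1,0.37,-1.03,-0.71,1.11,0.8,-3.34],[-1,0.44,-1.02,-0.69,1.11,0.8,-3.34],[-1,0.51,-1.01,-0.66,1.11,0.8,-3.34]]}}

```text
time_s: 20.42
ee_pos: [524.1, 60.1, 330.0]
ee_rot: [0.956, 0.257, -0.002, 0.139]
contact_force: [-0.5, 0.5, -2.0]
width: 23.7
finger_force: 59.1
```

Emit:
{"name": "send_rows", "arguments": {"increments": [[-1,0.65,-1.29,-0.36,1.11,0.8,-3.34],[-1,0.73,-1.25,-0.33,1.11,0.8,-3.34],[-1,0.81,-1.22,-0.3,1.11,0.8,-3.34],[-1,0.88,-1.17,-0.26,1.11,0.8,-3.34],[-1,0.95,-1.12,-0.23,1.11,0.8,-3.34],[-1,1.02,-1.07,-0.19,1.11,0.8,-3.34],[-1,1.08,-1.01,-0.16,1.11,0.8,-3.34],[-1,1.14,-0.95,-0.12,1.11,0.8,-3.34],[-1,1.2,-0.88,-0.09,1.11,0.8,-3.34],[-1,1.25,-0.81,-0.05,1.11,0.8,-3.34],[-1,1.29,-0.74,-0.02,1.11,0.8,-3.34],[-1,1.33,-0.66,0.01,1.11,0.8,-3.34]]}}

```text
time_s: 21.92
ee_pos: [513.7, 238.4, 325.1]
ee_rot: [0.817, 0.576, -0.0, -0.001]
contact_force: [0.8, 0.2, -2.4]
width: 23.2
finger_force: 59.1
```

Emit:
{"name": "send_rows", "arguments": {"increments": [[-1,0,0,0,0,0,0],[-1,0,0,0,0,0,0],[-1,0,0,0,0,0,0]]}}

```text
time_s: 22.3
ee_pos: [513.9, 237.9, 325.9]
ee_rot: [0.818, 0.575, 0.001, -0.0]
contact_force: [-0.3, 0.1, -3.0]
width: 23.3
finger_force: 59.2
```

```bash
cat > rk.py <<'E'
from h import *
import sys
p=[]
s=monitor.sense(); r=R.from_quat(s["ee_rot"]); print(s["ee_pos"].round(2),s["contact_force"].round(1),"rot err",(r.inv()*GR).as_rotvec(degrees=True).round(2), "shift tool",r.inv().apply(np.array([513.5,238.4,float(sys.argv[1])])-s["ee_pos"]).round(2))
E
python3 rk.py 205; python3 - <<'E'
from h import *
# angle of handle in the gripper: principal axis of orange points
for c in("side","top"):
    p,d=imaging.read_camera(c); C=cloud(c,d)
    for n in("scraper_narrow","blade_tip"): print(c,n,[(round(x["confidence"],2),w(c,x["position"]).round(1).tolist()) for x in pinpoint(c,n)[:1]])
    if c=="side": 
        q=proj(c,[[513,238,230]])[0].astype(int); cv2.imwrite("pics/s3.png",cv2.resize(p[q[1]-60:q[1]+60,q[0]-60:q[0]+60],None,fx=5,fy=5,interpolation=2))
E
```

```text
[513.87 237.88 325.93] [-0.3  0.1 -3. ] rot err [-0.01 -0.08 -0.06] shift tool [  0.19  -0.51 120.93]
side scraper_narrow [(0.7, [516.7, 233.8, 270.4])]
side blade_tip [(0.96, [511.5, 239.0, 212.4])]
top scraper_narrow [(0.64, [514.6, 236.6, 271.1])]
top blade_tip [(0.43, [507.4, 241.6, 211.8])]
```

View pics/s3.png

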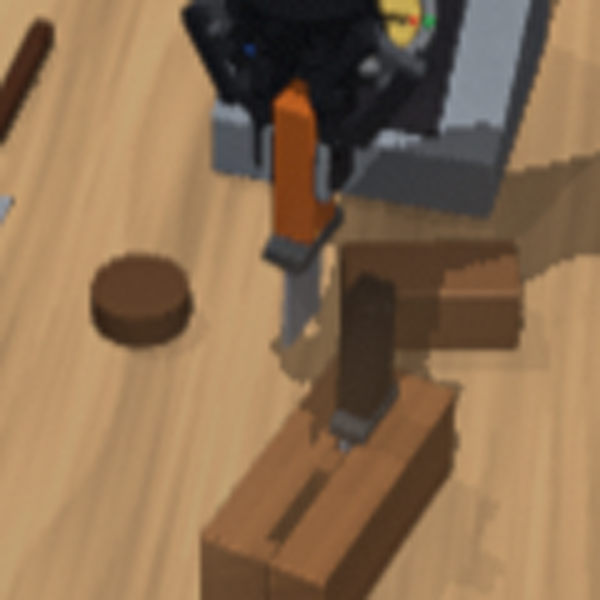

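The scraper hangs upright above its empty slot (px 300,505). Descending, with force checks on the way.

Emit:
{"name": "send_rows", "arguments": {"increments": [[-1,0.01,-0.03,2.5,0,0,0],[-1,0,0,2.5,0,0,0],[-1,0,0,2.5,0,0,0],[-1,0,0,2.5,0,0,0],[-1,0,0,2,0,0,0],[-1,0,0,1,0,0,0],[-1,0,0,0,0,0,0],[-1,0,0,0,0,0,0]]}}

```text
time_s: 23.6
ee_pos: [514.0, 239.2, 196.8]
ee_rot: [0.818, 0.576, 0.001, -0.001]
contact_force: [-0.3, -0.2, -2.8]
width: 23.1
finger_force: 59.2
```

```bash
python3 rk.py 128.5
```

```text
[513.99 239.21 196.83] [-0.3 -0.2 -2.8] rot err [ 0.02 -0.16  0.02] shift tool [-1.11 -0.21 68.32]
```

Emit:
{"name": "send_rows", "arguments": {"increments": [[-1,0,0,0.5,0,0,0],[-1,0,0,0.5,0,0,0],[-1,0,0,0.5,0,0,0],[-1,0,0,0.5,0,0,0],[-1,0,0,0.5,0,0,0],[-1,0,0,0,0,0,0]]}}

```text
time_s: 24.35
ee_pos: [513.3, 238.9, 170.4]
ee_rot: [0.818, 0.576, 0.0, -0.001]
contact_force: [-0.1, -0.5, -1.7]
width: 23.8
finger_force: 59.2
```

```bash
python3 rk.py 128.5
```

```text
[513.31 238.95 170.45] [-0.1 -0.5 -1.7] rot err [-0.05 -0.06  0.03] shift tool [-0.5   0.4  41.95]
```

Emit:
{"name": "send_rows", "arguments": {"increments": [[-1,0,0,0.8,0,0,0],[-1,0,0,0.8,0,0,0],[-1,0,0,0.8,0,0,0],[-1,0,0,0.8,0,0,0],[-1,0,0,0.4,0,0,0],[-1,0,0,0.3,0,0,0],[-1,0,0,0,0,0,0]]}}

```text
time_s: 25.22
ee_pos: [513.5, 239.1, 131.9]
ee_rot: [0.818, 0.576, 0.001, -0.001]
contact_force: [-0.7, -0.2, -2.6]
width: 23.3
finger_force: 59.2
```

Emit:
{"name": "send_rows", "arguments": {"increments": [[-1,0,0,0.15,0,0,0],[-1,0,0,0,0,0,0]]}}

```text
time_s: 25.48
ee_pos: [513.5, 239.2, 130.5]
ee_rot: [0.818, 0.576, 0.001, -0.001]
contact_force: [0.7, 0.3, -2.1]
width: 23.1
finger_force: 59.2
```

Emit:
{"name": "send_rows", "arguments": {"increments": [[-1,0,0,0.15,0,0,0],[-1,0,0,0.1,0,0,0],[-1,0,0,0,0,0,0]]}}

```text
time_s: 25.85
ee_pos: [513.5, 239.1, 127.8]
ee_rot: [0.818, 0.576, 0.001, -0.001]
contact_force: [0.7, 0.0, -2.3]
width: 23.2
finger_force: 59.2
```

Emit:
{"name": "send_rows", "arguments": {"increments": [[-1,0,0,0.1,0,0,0],[-1,0,0,0,0,0,0]]}}

```text
time_s: 26.1
ee_pos: [513.7, 239.2, 127.6]
ee_rot: [0.818, 0.576, 0.001, -0.001]
contact_force: [-2.1, -1.1, 4.5]
width: 23.4
finger_force: 60.1
```

The collar has seated (+7 N). Releasing now.

Emit:
{"name": "send_rows", "arguments": {"increments": [[-0.35,0,0,0,0,0,0],[-0.2,0,0,0,0,0,0],[0.2,0,0,0,0,0,0],[0.6,0,0,0,0,0,0],[1,0,0,0,0,0,0],[1,0,0,0,0,0,0],[1,0,0,0,0,0,0],[1,0,0,0,0,0,0]]}}

```text
time_s: 27.1
ee_pos: [513.6, 239.2, 126.9]
ee_rot: [0.818, 0.576, 0.001, -0.001]
contact_force: [-0.1, -0.4, -0.3]
width: 85.2
finger_force: 0.0
```

Emit:
{"name": "send_rows", "arguments": {"increments": [[1,0,0,-1,0,0,0],[1,0,0,-2,0,0,0],[1,0,0,-2,0,0,0],[1,0,0,-3,0,0,0],[1,0,0,-4,0,0,0],[1,0,0,-4,0,0,0],[1,0,0,-2,0,0,0],[1,0,0,0,0,0,0],[1,0,0,0,0,0,0]]}}

```text
time_s: 28.22
ee_pos: [513.2, 238.7, 306.2]
ee_rot: [0.818, 0.576, 0.0, -0.001]
contact_force: [-0.9, 0.4, 0.2]
width: 85.5
finger_force: 0.0
```

```bash
python3 - <<'E'
from h import *
s=monitor.sense(); print(s["ee_pos"],s["contact_force"].round(1),s["width"],s["time_s"])
for c in("side","top"):
    p,d=imaging.read_camera(c); C=cloud(c,d); cv2.imwrite(f"pics/{c}9.png",p)
    for n in("scraper_narrow","scraper_wide","tin","earth_block","sample_puck"): print(c,n,[(round(x["confidence"],2),w(c,x["position"]).round(1).tolist()) for x in pinpoint(c,n)[:1]])
    for x in silhouettes(c,"scraper_narrow")[:1]:
        P=C[x["mask"]&(d>0)]; T=P[(P[:,2]>165)&(P[:,2]<180)]; print(T.mean(0) if len(T) else None, cv2.minAreaRect(T[:,:2].astype(np.float32)) if len(T) else "",P[:,2].max())
    D=C-o; m=(np.hypot(D@UP,D@RT)<29)&(abs(D@N)<20); print("face h",np.median((D@N)[m]))
    if c=="side": cv2.imwrite("pics/s9.png",cv2.resize(p[120:320,200:400],None,fx=3,fy=3,interpolation=2))
E
```

```text
[513.20007305 238.6551035  306.19890507] [-0.9  0.4  0.2] 85.54243222825151 28.225
side scraper_narrow [(0.94, [515.1, 232.5, 72.9])]
side scraper_wide [(0.93, [484.2, 161.5, 69.4])]
side tin [(0.39, [537.1, -323.7, 138.6])]
side earth_block [(0.74, [463.1, -13.3, 2.5])]
side sample_puck [(0.74, [645.9, 11.6, -4.4])]
[513.63214192 243.35857067 171.57188718] ((513.2517700195312, 239.42791748046875), (33.31684112548828, 23.719501495361328), 66.65109252929688) 176.91742909332447
face h 0.9972580401009472
top scraper_narrow [(0.56, [511.4, 240.9, 71.3])]
top scraper_wide [(0.7, [476.3, 155.7, 73.9])]
top tin [(0.71, [536.3, -322.3, 136.5])]
top earth_block [(0.7, [452.5, -6.2, 2.9])]
top sample_puck [(0.58, [644.5, 12.5, 0.8])]
[511.90570461 233.62434645 172.86706746] ((512.5214233398438, 235.11526489257812), (26.223899841308594, 21.16244125366211), 69.43621826171875) 178.46057845279734
face h 0.5855228187263276
```

View pics/s9.png

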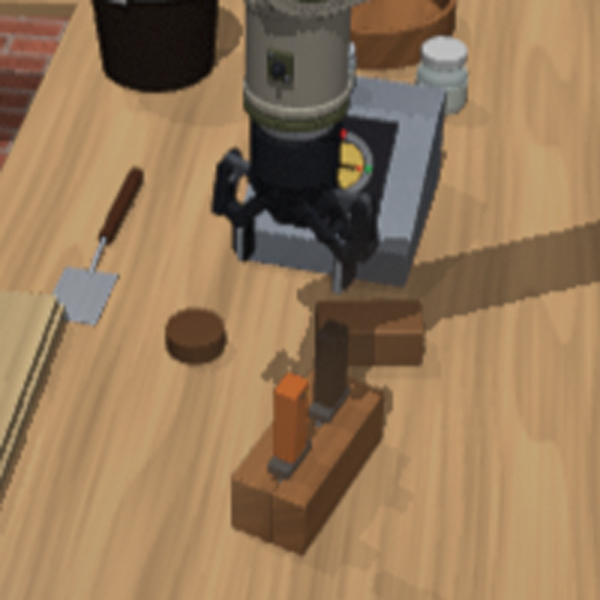

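The orange scraper hangs upright in the rack (px 290,425), the fastener's dot is at the green mark (365,168), and nothing else has moved.

```bash
python3 -c "
from plant import finish_job
print(finish_job())"
```

```text
the job is handed in; nothing more can be done
None
```

The battery cover is locked: the fastener is turned to the green mark and sprung out again. The orange scraper is hanging upright in the rack, everything else looked unmoved in the final camera check, and I handed the job in at about 28 s.

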